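Knock a stuck knob out of the drilling nest

TASK

A turned wooden knob is stuck in the pocket of the plywood drilling nest. Take the red-footed knockout tool by its handle, slide its upturned rod under the nest and push it up through the hole in the pocket's floor until the rod's collar bears firmly against the underside, hold it there for a second without forcing it, then bring the tool down, draw it out and let go of it standing upright on the bench clear of the nest. Then lift the raised knob out and set it gently, upright, in the blue tray, leaving the finished knob there and everything else on the bench undisturbed.

Things in the scene. Friction and masses are not known exactly. Their poses are not given: they have to be found in the camera images.
- nest: Fixed plywood drilling nest: block 80 (x) x 120 (y) x 42 mm on two side rails (y = +-44 to +-60 mm), leaving an open tunnel 88 mm wide along x, -x end towards the robot (yaw -0.3 to 0.3 rad). In its frame: z up, underside z = 70, pocket floor 82, top 112 mm. Shimmed: its origin is up to 5 mm below or above the bench, the underside 65 to 75 mm over it.
- nest_hole (a point): Centre of the lower mouth of the nest's vertical through hole, at the underside, on the nest's z axis; hole 13 mm in diameter with a 3 mm chamfer, through the 12 mm aluminium floor into the pocket above. Axes as the nest's.
- nest_top (a point): Centre of the pocket's open mouth, at the level of the nest's top (112 mm above its origin). Square pocket 39 mm wide, 30 mm deep. Two brass spring pads near the top of its y walls pinch the knob with about 7 N each: moving it up takes 5 to 12 N all the way, and it stays at the height where it is left while still between the pads.
- knob: The stuck knob: pale wooden cylinder 36 mm in diameter, 28 mm tall, two dark bands, brass dot on top, about 45 g. Origin at the centre of its underside, z up. At the start it stands on the pocket floor, its top 2 mm below the nest's top; with the tool fully home it is raised by 22 mm and stands 20 mm proud of the nest.
- tool: Loose knockout tool standing on the bench, 0.36 to 0.54 kg. Origin: underside of the foot, on the handle's axis; x from handle to rod, z up; at the start x points away from the robot, yaw -0.5 to 0.5 rad. Red foot 120 x 44 x 14 mm (x = -22.5 to 97.5 mm). Upright wooden handle 20 x 20 mm square on the z axis, z = 14 to 165 mm. Upright steel rod at x = 75 mm, its tip at z = 56 mm.
- tool_shoulder (a point): Centre of the flat top of the tool's collar (24 mm in diameter), 22 mm above the foot's underside, at x = 75 mm of the tool; the rod, 10 mm in diameter with a round tip, stands 34 mm above it; meets nest_hole when the rod is fully home. Axes as the tool's.
- tool_grip (a point): Point on the handle's axis, 148 mm above the foot's underside and 17 mm below the handle's top: a good place to grip, either way across the square handle. Axes as the tool's.
- tray: Fixed blue open tray, 220 mm (x) by 110 mm (y), 22 mm tall, walls and floor 6 mm. Origin at the centre of its underside, z up. One finished knob stands in it on its +x half, near x = 55 mm; the -x half is empty.
- knob2: Bystander: the finished knob already standing in the tray, same as knob; leave alone.
- glue: Bystander: yellow glue bottle, 52 mm across, 150 mm tall, on the bench; leave alone.
- wax: Bystander: amber wax jar, 72 mm across, 60 mm tall, on the bench; leave alone.
- tape: Bystander: roll of paper tape lying flat, 90 mm across, 25 mm tall, on the bench; leave alone.
- driver: Bystander: screwdriver lying on the bench; leave alone.
- mallet: Bystander: hammer lying on the bench; leave alone.
- offcut: Bystander: board offcut 160 x 50 x 20 mm lying on the bench; leave alone.

How it is judged:
On the way, in this order (a step that is already met when the one before it is completed fails the run):
1. the tool's rod is up through the hole from below, its collar within 2 mm of the nest's underside and pressing on it with over 4 N, held for 0.4 s (z of tool_shoulder in the frame of nest_hole above -0.002 m and horizontal distance between tool_shoulder and nest_hole below 0.005 m and contact force between tool and nest above 4 N), for 0.4 s.
2. the knob stays raised at least 16 mm in the nest's pocket while the tool, let go, stands upright on the bench with its rod over 60 mm from the hole (angle between tool's own z axis and vertical below 0.08 rad and height (world z) of tool below 0.004 m and horizontal distance between tool_shoulder and nest_hole above 0.06 m and linear speed of tool below 0.02 m/s and z of knob in the frame of nest above 0.098 m and horizontal distance between knob and nest_hole below 0.006 m and contact force between the fingers and tool below 0.1 N), for 0.2 s.
At the end, for the whole second after the job is handed in: The knob stands upright (within 0.08 rad) and at rest on the floor of the tray, inside its walls; the tool stands upright and at rest on the bench, its rod over 60 mm from the nest's hole (x of knob in the frame of tray between -0.09 and 0.09 m and y of knob in the frame of tray between -0.04 and 0.04 m and z of knob in the frame of tray below 0.01 m and angle between each of knob, tool's own z axis and vertical below 0.08 rad and linear speed of each of knob, tool below 0.02 m/s and height (world z) of tool below 0.004 m and horizontal distance between tool_shoulder and nest_hole above 0.06 m); the robot touches nothing.
It fails at once if the tool bears on the nest with more than 30 N (contact force between tool and nest above 30 N).
It fails at once if the knob is rammed down in the tray (over 40 N) (contact force between knob and tray above 40 N).
It fails at once if the knob is dropped into the tray (falls into it faster than 0.6 m/s) (linear speed of knob above 0.6 m/s and horizontal distance between knob and tray below 0.1 m and z of knob in the frame of tray below 0.025 m).
It fails at once if the robot itself hits the nest with more than 15 N (contact force between any of the fingers, the arm and nest above 15 N).
It fails at once if a bystander is moved by more than 15 mm (distance of any of knob2, glue, wax, tape, driver, mallet, offcut from where it was at the start of the episode above 0.015 m).
It also fails if it takes over 72 s, if anything falls off the work surface, if the arm or the gripper's body presses on something with over 40 N, if the wrist force passes 120 N, or if a joint passes its speed limit or range.

ROBOT

A 6-joint arm with a two-finger parallel gripper is mounted at the origin on the work surface. World frame = base frame: x ahead of the robot, y to its left, z up, the work surface at z = 0. Lengths are in m, angles in rad, forces in N, time in s.
With the tool pointing down it reaches from about 0.375 to 0.9 m from the base axis. Payload 3.1 kg.
Tool frame: the origin (TCP) lies midway between the tips of the shut fingers; the grasp point (between the pads) lies 19 mm behind it (pinch_z is the distance from the TCP to the grasp point, in m); z points along the fingers, y is the line along which they close (so a half turn about z gives the same grasp; the last joint's range is limited). The gripper opens to 85 mm and grips with 20 to 120 N. Pads are 22 mm wide; open, the fingers measure 114 mm over their backs; the gripper's body (76 mm by 85 mm) begins 54 mm behind the grasp point. The pads swing forward as they close: fully open they stand 13 mm farther back than shut.
Start: joints at [1.048, 0.527, 1.433, -0, 1.181, -0.178], TCP at [0.211, 0.588, 0.231] pointing down, gripper open.
Joint ranges: [-3.08, 3.08], [-0.75, 2.2], [0.22, 2.44], [-1.43, 4.57], [0, 2.65], [-2.85, 2.85]. Speed limits (rad/s): [2.79, 2.79, 3.14, 3.14, 3.14, 3.14].

INTERFACE

Orientations are given as a 3x3 rotation matrix whose columns are the frame's x, y, z axes.
In Python, from plant import * gives the robot as it stands. The module is installed in compiled form; this text tells all that it offers.
- The arm moves only by the tool carry_out, never from a script. Its argument "steps" is one flat list of numbers, 7 for each row, row after row: the shift along the world's x, y, z in m, then the turn, a rotation vector about the world's x, y, z in rad, then the closure, from 0 (fully open) to 1 (shut). In form: [dx, dy, dz, wx, wy, wz, grip, dx, dy, dz, wx, wy, wz, grip, ...]. A call has 1 to 20 rows; each row is the pose to reach, as a shift and turn from the pose commanded when the call began; what a row does not reach only later rows make up. A row lasts 1/10 s, in which the tool goes at most 50 mm and 8.59 degrees, less where a joint would pass 70% of its speed; a pose out of reach is approached as far as the arm can. A call with a gripper value outside its range is refused whole. The fingers move at their own pace and stop on an object; "force" is the grip in N (left out, the last holds). Time passes only in rows, so rows that repeat a pose let the fingers close. It gives the time, the measured TCP pose, the force, the opening and the grip force at its end, in the units of the state.
- observe(): the state, without advancing time (a new reading comes with each control period).
- read_camera(name): name is "scene" or "top" or "wrist"; returns a dict with "image" (420x560x3 uint8, red, green, blue), "depth" (420x560 float32, m along the optical axis (not along the pixel's ray), 0 where there is no reading), "fx", "fy", "cx", "cy" (pixels), "position" and "rotation" of the camera in the world; the wrist camera has in their place "hand_eye" (4x4, takes a point from camera to tool coordinates, whose origin is the TCP and whose axes are the flange's). Camera axes: x right, y down, z forward; pixel columns grow to the right and rows downward; lengths in m; the calibration is good to about 2 mm. A picture is of the moment at which its call begins: read the wrist's pose just before it.
- sign_off(): hands the job in; it is judged then, once.
The state is a dict: "t": time; "joints": joint angles; "dq": joint speeds; "joint_torque": joint torques, N m; "ee_pos": TCP position; "ee_rot": TCP orientation; "wrist_force": force on the tool from outside, world axes, zero at the start; "torque": the same for the moment, N m; "grip_width": opening from 0.0 (shut) to 1.0 (fully open); "finger_force": force on a finger pad.
Only numpy, scipy, OpenCV 4.12 (cv2) and the standard library are available. Lean on these libraries where they do the work, as an engineer would, in place of code of your own. Each camera call takes 0.05 s, during which the arm holds its last target. There are 200 camera calls.

## Working session

There is one attempt and no reset: what is moved stays moved. The work goes in short steps, Python scripts to look and compute and a tool call to move; the robot and the scene stay as the last step left them, time stands still between calls to the robot, and variables do not carry over. Pictures are saved under pics/ and viewed, at most 10 in all, crops included, and the job is handed in when it is done.

Besides the shell and the picture viewer there is one more tool, called after ">>>" in YAML: its name, and indented under it one key for each argument. carry_out: Moves the arm, as the interface text tells. Its arguments: {"type":"object","properties":{"steps":{"type":"array","items":{"type":"number"}},"force":{"type":"number"}},"required":["steps"]}

```bash
mkdir -p pics; cat > h.py <<'E'
from plant import *
import numpy as np, cv2
def cam(n):
    s=observe(); c=read_camera(n)
    if n=='wrist':
        T=np.eye(4);T[:3,:3]=s['ee_rot'];T[:3,3]=s['ee_pos'];T=T@np.array(c['hand_eye']);c['position']=T[:3,3];c['rotation']=T[:3,:3]
    c['position']=np.array(c['position']);c['rotation']=np.array(c['rotation']);return c
def save(c,name): cv2.imwrite('pics/'+name,c['image'][:,:,::-1])
def ray(c,u,v): return c['rotation']@np.array([(u-c['cx'])/c['fx'],(v-c['cy'])/c['fy'],1.])
def onz(c,u,v,z):
    d=ray(c,u,v);return c['position']+d*(z-c['position'][2])/d[2]
def cloud(c):
    h,w=c['depth'].shape;u,v=np.meshgrid(np.arange(w),np.arange(h))
    p=np.stack([(u-c['cx'])/c['fx'],(v-c['cy'])/c['fy'],np.ones((h,w))],-1)*c['depth'][...,None]
    return p@c['rotation'].T+c['position']
E
python3 - <<'E'
from h import *
for n in('top','scene'):
    c=cam(n);save(c,n+'0.png');np.savez(n+'0.npz',**c);print(n,c['position'],c['rotation'].round(3).tolist(),c['fx'])
s=observe();print(s['ee_rot'].round(3),s['t'])
E
```

```text
top [ 0.32924532 -0.01161785  1.43569372] [[0.015, -0.985, 0.174], [-1.0, -0.014, 0.008], [-0.006, -0.174, -0.985]] 536.1368599044839
scene [1.55785664 0.28341968 0.97569533] [[-0.303, 0.613, -0.73], [0.953, 0.194, -0.233], [-0.001, -0.766, -0.643]] 533.5373260405274
[[-0.941  0.338 -0.001]
 [ 0.338  0.941 -0.002]
 [ 0.    -0.002 -1.   ]] 0.1
```

View pics/top0.png

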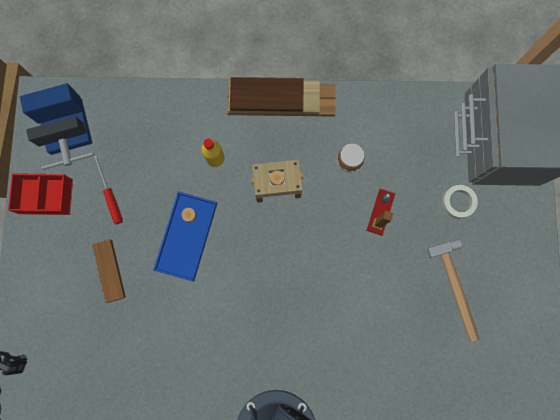

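View pics/scene0.png

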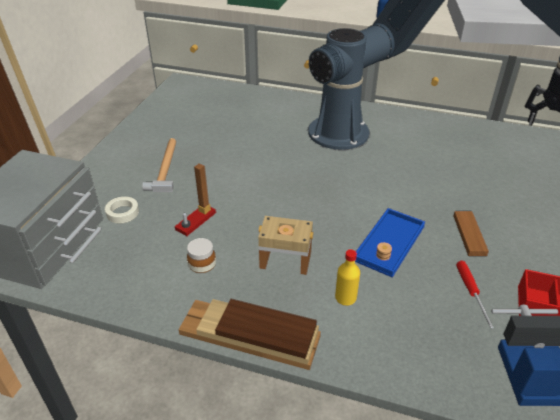

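The top view shows the nest near (277,178), the tool's foot at (381,212) with its handle top near (387,217), the tray at (186,237) with the finished knob at (188,214), the wax at (350,157) and the glue at (212,153). The scene view agrees. Next I'll measure these.

```bash
cat > m.py <<'E'
from h import *
def rect(P):
    r=cv2.minAreaRect(P[:,:2].astype(np.float32)*1000);return [np.round(x,1) for x in r]
for n in('top','scene'):
    c=dict(np.load(n+'0.npz'));X=cloud(c);hsv=cv2.cvtColor(c['image'],cv2.COLOR_RGB2HSV)
    H,S,V=[hsv[...,i].astype(int) for i in range(3)]
    g=onz(c,*((277,178) if n=='top' else (286,231)),.112);t=onz(c,*((381,212) if n=='top' else (196,220)),.014);b=onz(c,*((186,237) if n=='top' else (391,241)),.01)
    print(n,'rough',g.round(3),t.round(3),b.round(3))
    near=lambda p,r:np.hypot(X[...,0]-p[0],X[...,1]-p[1])<r
    m=near(g,.09)&(X[...,2]>.095)&(X[...,2]<.125);P=X[m];z=np.median(P[:,2]);print(' nest top z',z,rect(P[abs(P[:,2]-z)<.004]),m.sum())
    red=((H<8)|(H>172))&(S>150)&(V>70)&near(t,.11);red=cv2.morphologyEx(red.astype(np.uint8),cv2.MORPH_OPEN,np.ones((2,2)))>0
    P=X[red];print(' foot z',np.median(P[:,2]),rect(P[abs(P[:,2]-.014)<.006]),red.sum())
    ys,xs=np.where(red);Q=np.array([onz(c,u,v,.014) for u,v in zip(xs,ys)]);print(' foot ray',rect(Q))
    m=near(t,.12)&(X[...,2]>.155)&(X[...,2]<.2);P=X[m];print(' handle top',m.sum(),np.median(P,0).round(4),rect(P))
    m=near(t,.12)&(X[...,2]>.03)&(X[...,2]<.2)&(X[...,2]<.15);P=X[m];print(' mid',m.sum(),P.mean(0).round(4))
    bl=(H>100)&(H<125)&(S>150)&near(b,.16);P=X[bl];print(' tray',rect(P),np.percentile(P[:,2],[5,50,98]).round(4))
    m=near(b,.12)&(X[...,2]>.029)&(X[...,2]<.045);P=X[m];print(' knob2',m.sum(),np.median(P,0).round(4))
    print(' bench z',np.median(X[300:340,200:300,2]) if n=='top' else np.median(X[150:180,380:440,2]))
E
python3 m.py
```

```text
top rough [0.634 0.007 0.112] [ 0.567 -0.273  0.014] [0.492 0.249 0.01 ]
 nest top z 0.1058233414208487 [array([638.3,   7.9]), array([ 82.3, 130.8]), np.float64(7.3)] 1477
 foot z 0.012185563687092005 [array([ 567.3, -273.9]), array([ 41.2, 117.2]), np.float64(72.2)] 429
 foot ray [array([ 565.8, -274.2]), array([ 42.8, 118. ]), np.float64(72.0)]
 handle top 78 [ 0.533  -0.2614  0.1634] [array([ 534.4, -261.8]), array([20.1, 20.8]), np.float64(71.3)]
 mid 151 [ 0.5391 -0.2592  0.0833]
 tray [array([495.9, 249.9]), array([110.5, 218.7]), np.float64(75.6)] [0.0003 0.006  0.0239]
 knob2 135 [0.5509 0.2418 0.0329]
 bench z -0.001216877268243044
scene rough [0.651 0.012 0.112] [ 0.58  -0.267  0.014] [0.498 0.254 0.01 ]
 nest top z 0.10713579653584093 [array([640.1,   7.8]), array([ 86.2, 131.5]), np.float64(7.5)] 1329
 foot z 0.013344054191243515 [array([ 574.8, -271.1]), array([ 43.8, 118.9]), np.float64(71.0)] 395
 foot ray [array([ 579.6, -266.2]), array([ 51. , 123.7]), np.float64(71.8)]
 handle top 71 [ 0.5383 -0.26    0.1641] [array([ 536.1, -260.1]), array([25.4, 24.6]), np.float64(69.7)]
 mid 412 [ 0.5458 -0.2606  0.087 ]
 tray [array([498.2, 250.7]), array([110.1, 225.6]), np.float64(75.6)] [0.0032 0.0074 0.0242]
 knob2 129 [0.5543 0.2419 0.0338]
 bench z 0.0004873617895669313
```

>>> carry_out:
  steps: [0.05,-0.05,0.05,0,0,0,0,0.36,-0.58,0.13,0,0,-1.1,0,0.36,-0.58,0.13,0,0,-1.1,0,0.36,-0.58,0.13,0,0,-1.1,0,0.36,-0.58,0.13,0,0,-1.1,0,0.36,-0.58,0.13,0,0,-1.1,0,0.36,-0.58,0.13,0,0,-1.1,0,0.36,-0.58,0.13,0,0,-1.1,0,0.36,-0.58,0.13,0,0,-1.1,0,0.36,-0.58,0.13,0,0,-1.1,0,0.36,-0.58,0.13,0,0,-1.1,0,0.36,-0.58,0.13,0,0,-1.1,0,0.36,-0.58,0.13,0,0,-1.1,0,0.36,-0.58,0.13,0,0,-1.1,0,0.36,-0.58,0.13,0,0,-1.1,0,0.36,-0.58,0.13,0,0,-1.1,0,0.36,-0.58,0.13,0,0,-1.1,0,0.36,-0.58,0.13,0,0,-1.1,0,0.36,-0.58,0.13,0,0,-1.1,0]

```text
t: 2.0
ee_pos: [0.5705, 0.0096, 0.3613]
ee_rot: [[-0.128, 0.992, -0.001], [0.992, 0.128, 0.0], [0.0, -0.0, -1.0]]
wrist_force: [-0.3, -0.3, -0.8]
grip_width: 1.001
finger_force: 0.0
```

```bash
python3 - <<'E'
from h import *
s=observe();c=cam('wrist');save(c,'w1.png');np.savez('w1.npz',**c)
print(s['ee_pos'].round(4),s['ee_rot'].round(3),np.round(c['hand_eye'],3),c['position'],c['fx'])
E
```

```text
[0.5705 0.0096 0.3613] [[-0.128  0.992 -0.001]
 [ 0.992  0.128  0.   ]
 [ 0.    -0.    -1.   ]] [[-0.    -0.962 -0.271  0.069]
 [ 1.    -0.     0.     0.   ]
 [-0.    -0.271  0.962 -0.142]
 [ 0.     0.     0.     1.   ]] [0.56206122 0.07759506 0.50338445] 324.12571739132335
```

View pics/w1.png

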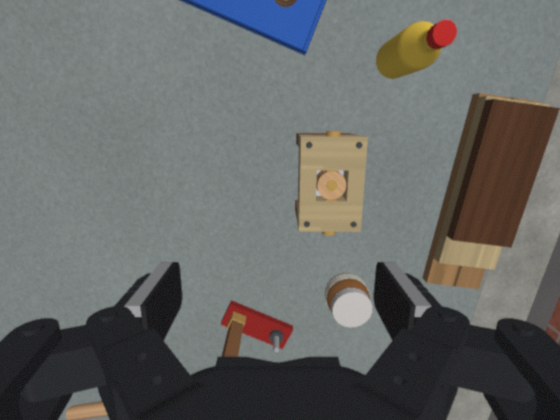

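The wrist view shows the nest block at x 299-366, y 133-232, with the knob at (331,185). The tool's foot is at about (257,324) and the rod at (276,341), both near the bottom edge.

```bash
python3 - <<'E'
from h import *
c=dict(np.load('w1.npz'));X=cloud(c)
im=c['image'];hsv=cv2.cvtColor(im,cv2.COLOR_RGB2HSV);H,S,V=[hsv[...,i].astype(int) for i in range(3)]
box=np.zeros(H.shape,bool);box[118:248,285:385]=1
m=box&(X[...,2]>.09)&(X[...,2]<.125);z=np.median(X[m][:,2]);P=X[m&(abs(X[...,2]-z)<.004)]
P=P.astype(np.float32);print('z',z,cv2.minAreaRect(P[:,:2]*1000))
# rays: block edges by tilt-free colour mask, opened to drop the stubs
w=(box&(S>60)&(V>120)).astype(np.uint8);w=cv2.morphologyEx(cv2.morphologyEx(w,cv2.MORPH_CLOSE,np.ones((9,9))),cv2.MORPH_OPEN,np.ones((17,17)))
ct=max(cv2.findContours(w,0,1)[0],key=cv2.contourArea)
Q=np.array([onz(c,*p[0],z) for p in ct],np.float32);print('ray block',cv2.minAreaRect(Q[:,:2]*1000))
# knob disc: saturated orange inside
k=box&(S>105)&(V>150);k[:165]=0;k[205:]=0;k[:,:312]=0;k[:,352:]=0
n,l,st,ce=cv2.connectedComponentsWithStats(k.astype(np.uint8));i=1+np.argmax(st[1:,4]);print('knob px',ce[i],st[i],onz(c,*ce[i],z-.002).round(4))
print('bench',np.median(X[150:250,100:250,2]), 'knob z',np.median(X[178:192,324:338,2]))
cv2.imwrite('pics/w1c.png',cv2.resize(im[118:248,275:395,::-1],None,fx=4,fy=4,interpolation=cv2.INTER_CUBIC))
E
```

```text
z 0.10678020743646871 ((639.1661987304688, 6.901313781738281), (80.47675323486328, 132.24366760253906), 7.056247711181641)
ray block ((638.3789672851562, 8.471725463867188), (80.04545593261719, 119.80884552001953), 7.319886207580566)
knob px [331.37681159 185.10869565] [325 179  14  14 138] [0.639  0.0073 0.1048]
bench -0.00036436924672017534 knob z 0.10525245001410508
```

View pics/w1c.png

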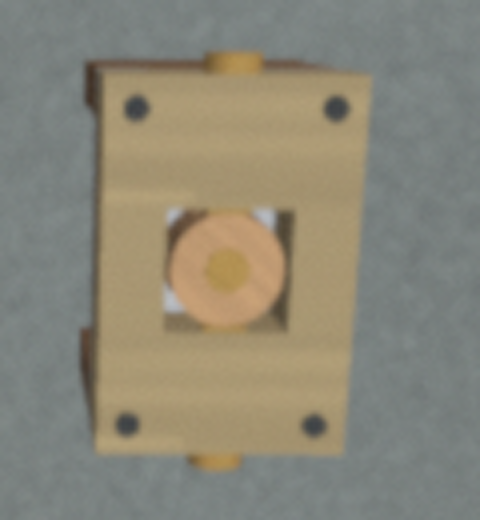

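The block's centre is (0.638, 0.008) and the knob is at (0.639, 0.007). The yaw is 7.3° and the top is at z 0.107, which puts the underside at about 0.065. That fits the allowed range. Next I'll take a near look at the tool.

>>> carry_out:
  steps: [-0.06,-0.347,-0.06,0,0,-0.44,0,-0.06,-0.347,-0.06,0,0,-0.44,0,-0.06,-0.347,-0.06,0,0,-0.44,0,-0.06,-0.347,-0.06,0,0,-0.44,0,-0.06,-0.347,-0.06,0,0,-0.44,0,-0.06,-0.347,-0.06,0,0,-0.44,0,-0.06,-0.347,-0.06,0,0,-0.44,0,-0.06,-0.347,-0.06,0,0,-0.44,0,-0.06,-0.347,-0.06,0,0,-0.44,0,-0.06,-0.347,-0.06,0,0,-0.44,0]

```text
t: 3.05
ee_pos: [0.5115, -0.3373, 0.3014]
ee_rot: [[0.308, 0.951, -0.0], [0.951, -0.308, 0.001], [0.001, -0.0, -1.0]]
wrist_force: [-0.1, 1.6, 0.3]
grip_width: 0.998
finger_force: 0.0
```

```bash
python3 - <<'E'
from h import *
s=observe();c=cam('wrist');save(c,'w2.png');np.savez('w2.npz',**c)
print(s['ee_pos'].round(4),s['ee_rot'].round(3).tolist())
X=cloud(c);hsv=cv2.cvtColor(c['image'],cv2.COLOR_RGB2HSV);H,S,V=[hsv[...,i].astype(int) for i in range(3)]
near=np.hypot(X[...,0]-.57,X[...,1]+.27)<.09
def R(P): return cv2.minAreaRect(P[:,:2].astype(np.float32)*1000)
red=near&((H<8)|(H>172))&(S>150)&(V>70)&(abs(X[...,2]-.014)<.006);print('foot',np.median(X[red][:,2]),R(X[red]))
h=near&(X[...,2]>.16)&(X[...,2]<.175);print('handle top',h.sum(),np.median(X[h][:,2]),R(X[h]))
r=np.hypot(X[...,0]-.606,X[...,1]+.284)<.02
r&=(X[...,2]>.04)&(X[...,2]<.07);print('rod',r.sum(),X[r].mean(0).round(4),X[r][:,2].max())
E
```

```text
[ 0.5115 -0.3373  0.3014] [[0.308, 0.951, -0.0], [0.951, -0.308, 0.001], [0.001, -0.0, -1.0]]
foot 0.013565126250917825 ((570.3126831054688, -273.99078369140625), (41.429107666015625, 117.13346862792969), 72.05223846435547)
handle top 623 0.16450835570177108 ((534.4306030273438, -262.2054443359375), (19.618576049804688, 19.08208656311035), 72.04148864746094)
rod 74 [ 0.6047 -0.2856  0.0524] 0.05677675615550665
```

View pics/w2.png

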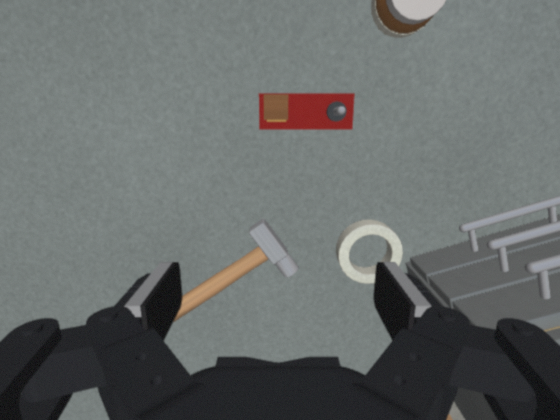

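The view shows the handle top at (276,107) and the rod tip at (339,111) on the red foot. The measured handle is at (0.534, -0.262), its top at z 0.1645, with yaw -18°, and the rod is where it should be. I'll go and grip the handle.

>>> carry_out:
  steps: [0.023,0.075,-0.08,0,0,0,0,0.023,0.075,-0.08,0,0,0,0,0.023,0.075,-0.08,0,0,0,0,0.023,0.075,-0.08,0,0,0,0,0.023,0.075,-0.12,0,0,0,0,0.023,0.075,-0.15,0,0,0,0,0.023,0.075,-0.172,0,0,0,0,0.023,0.075,-0.172,0,0,0,0,0.023,0.075,-0.172,0,0,0,1,0.023,0.075,-0.172,0,0,0,1,0.023,0.075,-0.172,0,0,0,1,0.023,0.075,-0.172,0,0,0,1,0.023,0.075,-0.172,0,0,0,1,0.023,0.075,-0.172,0,0,0,1,0.023,0.075,-0.172,0,0,0,1,0.023,0.075,-0.172,0,0,0,1]
  force: 100

```text
t: 4.7
ee_pos: [0.5339, -0.2639, 0.1302]
ee_rot: [[0.309, 0.951, -0.0], [0.951, -0.309, -0.0], [-0.0, 0.0, -1.0]]
wrist_force: [-2.9, 0.3, 6.3]
grip_width: 0.222
finger_force: 97.8
```

>>> carry_out:
  steps: [0,0,0.01,0,0,0,1,0,0,0.02,0,0,0,1,-0.03,0.01,0.02,0,0,0,1,-0.06,0.04,0.02,0,0,0.05,1,-0.07,0.08,0.02,0,0,0.12,1,-0.074,0.12,0.02,0,0,0.19,1,-0.074,0.16,0.02,0,0,0.26,1,-0.074,0.2,0.02,0,0,0.34,1,-0.074,0.23,0.02,0,0,0.4,1,-0.074,0.247,0.02,0,0,0.44,1,-0.074,0.247,0.02,0,0,0.441,1,-0.074,0.247,0.02,0,0,0.441,1,-0.074,0.247,0.02,0,0,0.441,1]

```text
t: 6.0
ee_pos: [0.4608, -0.0175, 0.1495]
ee_rot: [[-0.126, 0.992, 0.001], [0.992, 0.126, -0.001], [-0.001, 0.001, -1.0]]
wrist_force: [0.5, -0.3, -4.3]
grip_width: 0.218
finger_force: 99.4
```

```bash
cat > tl.py <<'E'
from h import *
import sys
c=cam('wrist');s=observe();save(c,sys.argv[1]+'.png');np.savez(sys.argv[1]+'.npz',**c)
print(s['ee_pos'].round(4),s['ee_rot'].round(3).tolist(),s['wrist_force'])
X=cloud(c);hsv=cv2.cvtColor(c['image'],cv2.COLOR_RGB2HSV);H,S,V=[hsv[...,i].astype(int) for i in range(3)]
e=np.array(s['ee_pos']);gy=np.array(s['ee_rot'])[:,1]
near=np.hypot(X[...,0]-e[0]-.04*gy[0],X[...,1]-e[1]-.04*gy[1])<.1
red=near&((H<8)|(H>172))&(S>150)&(V>70)&(X[...,2]<.1);P=X[red];print('foot',red.sum(),np.median(P[:,2]),cv2.minAreaRect(P[:,:2].astype(np.float32)*1000))
A=np.c_[P[:,:2]-e[:2],np.ones(len(P))];k=np.linalg.lstsq(A,P[:,2],rcond=None)[0];print('plane slope,z at tcp',k.round(4))
q=e+.075*gy;r=(np.hypot(X[...,0]-q[0],X[...,1]-q[1])<.012)&(X[...,2]<.11)&(X[...,2]>np.median(P[:,2])+.02);print('rod exp',q[:2].round(4),'got',X[r].mean(0).round(4),r.sum(),np.percentile(X[r][:,2],98) if r.any() else 0)
E
python3 tl.py w3
```

```text
[ 0.4607 -0.0176  0.1495] [[-0.125, 0.992, 0.001], [0.992, 0.125, -0.0], [-0.0, 0.001, -1.0]] [-0.03585671 -0.38282278 -5.23873073]
foot 5290 0.03279881174498117 ((497.5816345214844, -10.829551696777344), (118.89167022705078, 43.57609176635742), 7.145893096923828)
plane slope,z at tcp [-0.0025 -0.022   0.033 ]
rod exp [ 0.5351 -0.0082] got [ 0.5328 -0.0051  0.0679] 273 0.07500093862120166
```

View pics/w3.png

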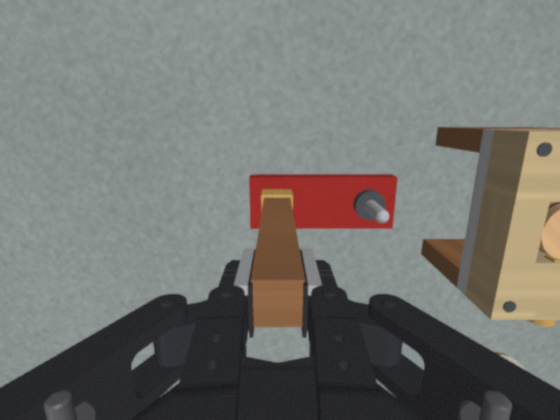

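The tool hangs straight in the hand: the foot is at pixels x 250-396, y 175-228, the rod tip is at (383,215), and the nest is ahead. I'll lower the tool to about 4 mm above the bench, move partway, and measure the rod against the nest in a single view.

>>> carry_out:
  steps: [0.015,0.002,-0.005,0,0,0,1,0.03,0.004,-0.011,0,0,0,1,0.045,0.006,-0.016,0,0,0,1,0.05,0.007,-0.016,0,0,0,1,0.05,0.007,-0.016,0,0,0,1,0.05,0.007,-0.016,0,0,0,1]

```text
t: 6.65
ee_pos: [0.5092, -0.01, 0.1332]
ee_rot: [[-0.126, 0.992, -0.002], [0.992, 0.126, 0.0], [0.001, -0.002, -1.0]]
wrist_force: [-0.7, 0.2, -4.8]
grip_width: 0.221
finger_force: 99.4
```

```bash
python3 tl.py w4; python3 - <<'E'
from h import *
c=dict(np.load('w4.npz'));X=cloud(c)
m=(np.hypot(X[...,0]-.6385,X[...,1]-.008)<.09)&(X[...,2]>.09)&(X[...,2]<.125)
z=np.median(X[m][:,2]);P=X[m&(abs(X[...,2]-z)<.004)];print('nest z',z,cv2.minAreaRect(P[:,:2].astype(np.float32)*1000),m[:,-1].any())
E
```

```text
[ 0.509  -0.0099  0.1333] [[-0.126, 0.992, -0.002], [0.992, 0.126, 0.0], [0.001, -0.002, -1.0]] [ 0.33150481  0.93672489 -6.1638893 ]
foot 5310 0.016392370647986737 ((545.5470581054688, -3.22467041015625), (118.6347427368164, 43.538883209228516), 7.273064613342285)
plane slope,z at tcp [-0.0075 -0.0186  0.0168]
rod exp [ 5.834e-01 -4.000e-04] got [0.581  0.0024 0.0514] 271 0.05854292339686615
nest z 0.10660973196508601 ((630.066650390625, 4.0759735107421875), (76.8239974975586, 132.70068359375), 17.397605895996094) True
```

View pics/w4.png

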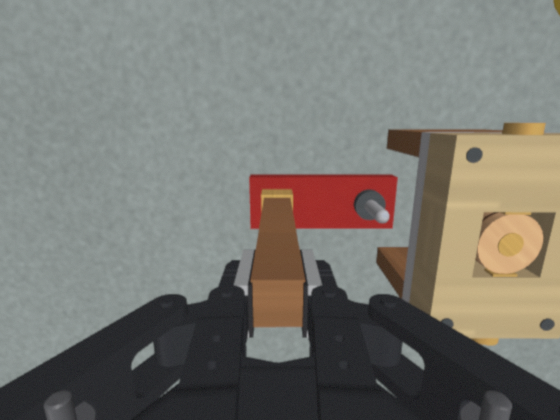

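The view shows the rod tip at (383,215), the pocket corners at about (484,213), (553,212) and (475,276), and the knob's dot at (511,244).

```bash
python3 - <<'E'
from h import *
c=dict(np.load('w4.npz'));
for n,u,v,z in [('TL',484,213,.107),('TR',553,212,.107),('BL',475,276,.107),('dot',511,244,.105),('tip',383.5,215.5,.057),('s1',474,155,.107),('s2',447,325,.107),('s3',547,324,.107),('edgeTL',430,135,.107),('edgeBL',432,334,.107)]: print(n,onz(c,u,v,z).round(4))
im=c['image'];hsv=cv2.cvtColor(im,cv2.COLOR_RGB2HSV);H,S,V=[hsv[...,i].astype(int) for i in range(3)]
# dark screws
w=((V<95)&(S<110)).astype(np.uint8);w[:,:415]=0
n,l,st,ce=cv2.connectedComponentsWithStats(w)
for i in range(1,n):
    if 60<st[i,4]<400: print('dark',ce[i].round(1),st[i],onz(c,*ce[i],.107).round(4))
d=dict(np.load('w1.npz'))
hs=cv2.cvtColor(d['image'],cv2.COLOR_RGB2HSV);w=((hs[...,2]<110)&(hs[...,1]<110)).astype(np.uint8);w[:125]=0;w[240:]=0;w[:,:300]=0;w[:,368:]=0
n,l,st,ce=cv2.connectedComponentsWithStats(w)
for i in range(1,n):
    if st[i,4]>8: print('w1 dark',ce[i].round(1),st[i,4],onz(d,*ce[i],.107).round(4))
E
```

```text
TL [0.6176 0.0235 0.107 ]
TR [0.6544 0.0288 0.107 ]
BL [ 0.6237 -0.0135  0.107 ]
dot [0.6394 0.0074 0.105 ]
tip [0.5828 0.0026 0.057 ]
s1 [0.6033 0.053  0.107 ]
s2 [ 0.6164 -0.047   0.107 ]
s3 [ 0.6755 -0.0388  0.107 ]
edgeTL [0.5783 0.06   0.107 ]
edgeBL [ 0.6091 -0.0543  0.107 ]
dark [419.6 144.9] [415 132   8  25  63] [0.5743 0.0545 0.107 ]
dark [441.7 140.2] [428 134  27  17 243] [0.5849 0.0582 0.107 ]
dark [473.7 154.6] [467 148  15  14 159] [0.6031 0.0532 0.107 ]
dark [443.1 162.4] [437 157  14  13  63] [0.5886 0.0473 0.107 ]
dark [546.5 324. ] [540 319  14  11 109] [ 0.6752 -0.0388  0.107 ]
w1 dark [314.  133.2] 36 [0.6072 0.067  0.107 ]
w1 dark [308.6 144.6] 28 [0.6029 0.0529 0.107 ]
w1 dark [358.5 144.8] 28 [0.6624 0.0604 0.107 ]
w1 dark [345.8 175.2] 34 [0.654  0.0222 0.107 ]
w1 dark [319.1 174.9] 20 [0.6213 0.0183 0.107 ]
w1 dark [344.9 194.5] 24 [ 0.6574 -0.002   0.107 ]
w1 dark [306.3 223.9] 24 [ 0.6153 -0.0464  0.107 ]
w1 dark [353. 224.] 21 [ 0.6749 -0.0389  0.107 ]
```

Screw diagonals in both views put the hole at (0.639, 0.0071), and the rod is at (0.5828, 0.002). I'll slide in by (0.056, 0.005).

>>> carry_out:
  steps: [0.014,0.001,0.001,0,0,0,1,0.028,0.0025,0.001,0,0,0,1,0.042,0.004,0.001,0,0,0,1,0.056,0.005,0.001,0,0,0,1,0.056,0.005,0.001,0,0,0,1,0.056,0.005,0.001,0,0,0,1,0.056,0.005,0.001,0,0,0,1]

```text
t: 7.4
ee_pos: [0.5643, -0.0046, 0.134]
ee_rot: [[-0.127, 0.992, -0.003], [0.992, 0.127, 0.0], [0.001, -0.003, -1.0]]
wrist_force: [0.3, -0.5, -4.9]
grip_width: 0.218
finger_force: 99.4
```

```bash
python3 tl.py w5; python3 - <<'E'
from h import *
c=dict(np.load('w5.npz'))
hs=cv2.cvtColor(c['image'],cv2.COLOR_RGB2HSV);w=((hs[...,2]<95)&(hs[...,1]<110)).astype(np.uint8);w[:,:330]=0
n,l,st,ce=cv2.connectedComponentsWithStats(w)
for i in range(1,n):
    if 60<st[i,4]<300: print('dark',ce[i].round(1),st[i],onz(c,*ce[i],.107).round(4))
E
```

```text
[ 0.5645 -0.0047  0.1341] [[-0.127, 0.992, -0.002], [0.992, 0.127, 0.0], [0.001, -0.002, -1.0]] [-0.23203484 -0.5175389  -5.44856154]
foot 2863 0.017325078812198413 ((574.2788696289062, -1.1482410430908203), (65.6697998046875, 43.52524185180664), 7.425675868988037)
plane slope,z at tcp [-0.0113 -0.0185  0.0176]
rod exp [0.6389 0.0048] got [0.6388 0.0051 0.1051] 1317 0.10654405642860806
dark [365.7 151.4] [359 145  14  14 155] [0.603  0.0532 0.107 ]
dark [482.2 151.7] [475 145  15  14 167] [0.6625 0.0607 0.107 ]
```

View pics/w5.png

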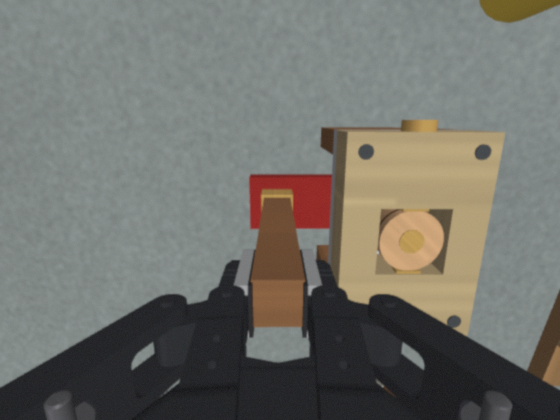

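The tool is under the nest with its foot visible only up to x 332, and the rod is estimated within 1 mm of the hole. I'll raise it gently in stages and watch the force.

>>> carry_out:
  steps: [0.0007,0,0.003,0,0,0,1,0.0007,0,0.006,0,0,0,1,0.0007,0,0.009,0,0,0,1,0.0007,0,0.012,0,0,0,1,0.0007,0,0.015,0,0,0,1,0.0007,0,0.015,0,0,0,1]

```text
t: 8.05
ee_pos: [0.5666, -0.0047, 0.1497]
ee_rot: [[-0.127, 0.992, -0.001], [0.992, 0.127, 0.0], [0.0, -0.001, -1.0]]
wrist_force: [-2.5, -0.1, -4.3]
grip_width: 0.222
finger_force: 99.5
```

>>> carry_out:
  steps: [-0.001,0,0.003,0,0,0,1,-0.001,0,0.006,0,0,0,1,-0.001,0,0.009,0,0,0,1,-0.001,0,0.012,0,0,0,1,-0.001,0,0.015,0,0,0,1,-0.001,0,0.018,0,0,0,1,-0.001,0,0.018,0,0,0,1]

```text
t: 8.75
ee_pos: [0.5654, -0.0048, 0.1678]
ee_rot: [[-0.127, 0.992, -0.001], [0.992, 0.127, -0.0], [0.0, -0.001, -1.0]]
wrist_force: [-1.8, 0.7, -10.1]
grip_width: 0.218
finger_force: 99.0
```

>>> carry_out:
  steps: [-0.0005,0,0.001,0,0,0,1,-0.0005,0,0.002,0,0,0,1,-0.0005,0,0.003,0,0,0,1,-0.0005,0,0.004,0,0,0,1,-0.0005,0,0.004,0,0,0,1]

```text
t: 9.25
ee_pos: [0.5653, -0.0048, 0.1714]
ee_rot: [[-0.127, 0.992, -0.0], [0.992, 0.127, 0.0], [0.0, -0.0, -1.0]]
wrist_force: [-0.5, -0.7, -13.3]
grip_width: 0.219
finger_force: 98.2
```

>>> carry_out:
  steps: [0,0,0.0005,0,0,0,1,0,0,0.001,0,0,0,1,0,0,0.001,0,0,0,1]

```text
t: 9.55
ee_pos: [0.5653, -0.0048, 0.1723]
ee_rot: [[-0.127, 0.992, -0.0], [0.992, 0.127, 0.0], [0.0, -0.0, -1.0]]
wrist_force: [-0.6, 0.2, -13.8]
grip_width: 0.216
finger_force: 98.1
```

>>> carry_out:
  steps: [0,0,0.0005,0,0,0,1,0,0,0.001,0,0,0,1,0,0,0.001,0,0,0,1]

```text
t: 9.85
ee_pos: [0.5653, -0.0048, 0.1734]
ee_rot: [[-0.127, 0.992, -0.0], [0.992, 0.127, -0.0], [0.0, -0.0, -1.0]]
wrist_force: [-0.3, -1.1, -12.8]
grip_width: 0.22
finger_force: 98.2
```

>>> carry_out:
  steps: [0,0,0.0005,0,0,0,1,0,0,0.001,0,0,0,1,0,0,0.001,0,0,0,1]

```text
t: 10.15
ee_pos: [0.5654, -0.0048, 0.1742]
ee_rot: [[-0.127, 0.992, -0.0], [0.992, 0.127, 0.0], [0.0, -0.0, -1.0]]
wrist_force: [-0.6, 0.7, -14.2]
grip_width: 0.218
finger_force: 98.6
```

>>> carry_out:
  steps: [0,0,0.0005,0,0,0,1,0,0,0.0005,0,0,0,1,0,0,0.0005,0,0,0,1]

```text
t: 10.45
ee_pos: [0.5654, -0.0048, 0.1743]
ee_rot: [[-0.127, 0.992, -0.0], [0.992, 0.127, 0.0], [0.0, -0.0, -1.0]]
wrist_force: [2.0, -0.2, -19.4]
grip_width: 0.219
finger_force: 98.2
```

>>> carry_out:
  steps: [0,0,0.0003,0,0,0,1,0,0,0.0003,0,0,0,1,0,0,0.0003,0,0,0,1,0,0,0.0003,0,0,0,1]

```text
t: 10.85
ee_pos: [0.5655, -0.0047, 0.1744]
ee_rot: [[-0.127, 0.992, -0.0], [0.992, 0.127, 0.0], [0.0, -0.0, -1.0]]
wrist_force: [4.9, 0.7, -24.9]
grip_width: 0.221
finger_force: 98.2
```

>>> carry_out:
  steps: [0,0,0,0,0,0,1,0,0,0,0,0,0,1,0,0,0,0,0,0,1,0,0,0,0,0,0,1,0,0,0,0,0,0,1,0,0,0,0,0,0,1,0,0,0,0,0,0,1,0,0,0,0,0,0,1,0,0,0,0,0,0,1,0,0,0,0,0,0,1]

```text
t: 11.85
ee_pos: [0.5655, -0.0047, 0.1744]
ee_rot: [[-0.127, 0.992, -0.0], [0.992, 0.127, 0.0], [0.0, -0.0, -1.0]]
wrist_force: [4.2, 0.0, -25.0]
grip_width: 0.221
finger_force: 98.2
```

```bash
python3 tl.py w6; python3 - <<'E'
from h import *
c=dict(np.load('w6.npz'));X=cloud(c)
m=(np.hypot(X[...,0]-.639,X[...,1]-.0071)<.013)&(X[...,2]>.09);print('knob top',np.median(X[m],0),m.sum())
E
```

```text
[ 0.5655 -0.0047  0.1744] [[-0.127, 0.992, -0.0], [0.992, 0.127, 0.0], [0.0, -0.0, -1.0]] [  4.73406728  -0.08561404 -25.97116753]
foot 2366 0.05756136037229498 ((571.134521484375, -1.8871994018554688), (58.0335578918457, 43.379119873046875), 6.940833568572998)
plane slope,z at tcp [-0.0085 -0.0169  0.0576]
rod exp [0.6399 0.0048] got [nan nan nan] 0 0
knob top [0.63891905 0.00748639 0.12656716] 1311tl.py:10: RuntimeWarning: Mean of empty slice.
  q=e+.075*gy;r=(np.hypot(X[...,0]-q[0],X[...,1]-q[1])<.012)&(X[...,2]<.11)&(X[...,2]>np.median(P[:,2])+.02);print('rod exp',q[:2].round(4),'got',X[r].mean(0).round(4),r.sum(),np.percentile(X[r][:,2],98) if r.any() else 0)
  ret = um.true_divide(
```

The knob's top is at z 0.1266, 20 mm proud, so the tool is fully home. Now I'll lower it and draw it out.

>>> carry_out:
  steps: [0,0,-0.004,0,0,0,1,0,0,-0.01,0,0,0,1,0,0,-0.016,0,0,0,1,0,0,-0.022,0,0,0,1,0,0,-0.028,0,0,0,1,0,0,-0.034,0,0,0,1,0,0,-0.0405,0,0,0,1,0,0,-0.0405,0,0,0,1,0,0,-0.0405,0,0,0,1]

```text
t: 12.8
ee_pos: [0.5657, -0.005, 0.1343]
ee_rot: [[-0.126, 0.992, 0.0], [0.992, 0.126, -0.0], [-0.0, 0.0, -1.0]]
wrist_force: [0.2, 0.3, -5.7]
grip_width: 0.219
finger_force: 101.2
```

>>> carry_out:
  steps: [-0.015,-0.002,0,0,0,0,1,-0.03,-0.004,0,0,0,0,1,-0.045,-0.006,0,0,0,0,1,-0.06,-0.0075,0,0,0,0,1,-0.075,-0.0095,0,0,0,0,1,-0.09,-0.0115,0,0,0,0,1,-0.11,-0.014,0,0,0,0,1,-0.11,-0.014,0,0,0,0,1,-0.11,-0.014,0,0,0,0,1,-0.11,-0.014,-0.001,0,0,0,1,-0.11,-0.014,-0.002,0,0,0,1,-0.11,-0.014,-0.002,0,0,0,1]

```text
t: 14.0
ee_pos: [0.4561, -0.0189, 0.1325]
ee_rot: [[-0.127, 0.992, 0.001], [0.992, 0.127, -0.0], [-0.0, 0.001, -1.0]]
wrist_force: [-0.8, 0.0, -5.0]
grip_width: 0.216
finger_force: 101.5
```

```bash
python3 tl.py w7; python3 -c "
from h import *
c=dict(np.load('w7.npz'));X=cloud(c);print('bench',np.median(X[60:150,60:220,2]))"
```

```text
[ 0.4559 -0.0188  0.1325] [[-0.127, 0.992, 0.0], [0.992, 0.127, -0.0], [-0.0, 0.0, -1.0]] [-0.17259689  1.42835794 -5.57366021]
foot 5297 0.01574734383914378 ((492.70745849609375, -12.05276870727539), (118.6087646484375, 43.48771286010742), 7.420557498931885)
plane slope,z at tcp [-0.0057 -0.0175  0.0161]
rod exp [ 0.5303 -0.0093] got [ 0.528  -0.0064  0.0507] 275 0.0580444390972839
bench -0.0004715468278778112
```

Still airborne by about 2 mm. I'll lower until the weight transfers to the bench.

>>> carry_out:
  steps: [0,0,-0.0007,0,0,0,1,0,0,-0.0014,0,0,0,1,0,0,-0.0014,0,0,0,1]

```text
t: 14.35
ee_pos: [0.4554, -0.0187, 0.1311]
ee_rot: [[-0.127, 0.992, -0.0], [0.992, 0.127, 0.0], [0.0, -0.0, -1.0]]
wrist_force: [-0.4, 0.5, -5.1]
grip_width: 0.22
finger_force: 101.5
```

>>> carry_out:
  steps: [0,0,-0.0005,0,0,0,1,0,0,-0.0005,0,0,0,1,0,0,-0.0005,0,0,0,1]

```text
t: 14.65
ee_pos: [0.4554, -0.0188, 0.1307]
ee_rot: [[-0.127, 0.992, -0.0], [0.992, 0.127, 0.0], [0.0, -0.0, -1.0]]
wrist_force: [0.1, 0.2, -4.7]
grip_width: 0.219
finger_force: 101.5
```

>>> carry_out:
  steps: [0,0,-0.0005,0,0,0,1,0,0,-0.0005,0,0,0,1,0,0,-0.0005,0,0,0,1]

```text
t: 14.95
ee_pos: [0.4553, -0.0188, 0.1304]
ee_rot: [[-0.127, 0.992, -0.0], [0.992, 0.127, -0.0], [-0.0, -0.0, -1.0]]
wrist_force: [-1.3, -0.4, -0.3]
grip_width: 0.219
finger_force: 101.9
```

>>> carry_out:
  steps: [0,0,-0.0004,0,0,0,1,0,0,-0.0004,0,0,0,1,0,0,-0.0004,0,0,0,1]

```text
t: 15.25
ee_pos: [0.4551, -0.0188, 0.1303]
ee_rot: [[-0.127, 0.992, -0.0], [0.992, 0.127, -0.0], [-0.0, -0.0, -1.0]]
wrist_force: [-4.7, -0.8, 5.2]
grip_width: 0.224
finger_force: 102.8
```

>>> carry_out:
  steps: [0,0,0,0,0,0,0.6,0,0,0,0,0,0,0.4,0,0,0,0,0,0,0.2,0,0,0,0,0,0,0,0,0,0,0,0,0,0,0,0,0,0,0,0,0,0,0,0,0,0,0,0,0,0,0.02,0,0,0,0,0,0,0.05,0,0,0,0,0,0,0.09,0,0,0,0,0,0,0.13,0,0,0,0,0,0,0.13,0,0,0,0,0,0,0.13,0]

```text
invalid input
```

```bash
python3 - <<'E'
from h import *
s=observe();c=cam('wrist');save(c,'w8.png');print(s['ee_pos'].round(4))
X=cloud(c);m=(np.hypot(X[...,0]-.639,X[...,1]-.0071)<.022)&(X[...,2]>.12)&(X[...,2]<.14);P=X[m].astype(np.float32)
if len(P):print('knob',np.median(P[:,2]),cv2.minEnclosingCircle(P[:,:2]*1000),m[:,-1].any(),m.sum())
m=(X[...,2]>.16)&(X[...,2]<.17)&(np.hypot(X[...,0]-.456,X[...,1]+.017)<.05);print('handle',np.median(X[m],0),cv2.minAreaRect(X[m][:,:2].astype(np.float32)*1000),m.sum())
E
```

```text
[ 0.4551 -0.0188  0.1303]
handle [ 0.45498361 -0.01441545  0.16485292] ((456.6790466308594, -18.02018165588379), (48.22480392456055, 24.209333419799805), 7.756743431091309) 3706
```

View pics/w8.png

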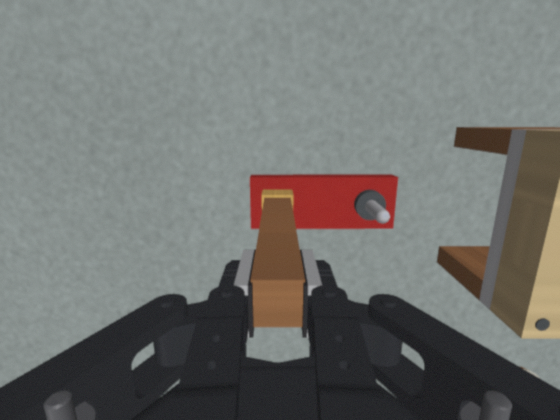

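The call was refused for a miscounted row, so the tool is still held; the view shows it standing on the bench with the rod tip at (383,215). I'll send it again.

>>> carry_out:
  steps: [0,0,0,0,0,0,0.6,0,0,0,0,0,0,0.4,0,0,0,0,0,0,0.2,0,0,0,0,0,0,0,0,0,0,0,0,0,0,0,0,0,0,0,0,0,0,0,0,0,0,0,0]

```text
t: 16.0
ee_pos: [0.4555, -0.0188, 0.1298]
ee_rot: [[-0.127, 0.992, 0.0], [0.992, 0.127, -0.0], [-0.0, 0.0, -1.0]]
wrist_force: [-0.4, -0.3, 0.1]
grip_width: 1.002
finger_force: 0.0
```

>>> carry_out:
  steps: [0,0,0,0,0,0,0,0,0,0.02,0,0,0,0,0,0,0.05,0,0,0,0,0,0,0.09,0,0,0,0,0,0,0.13,0,0,0,0,0,0,0.13,0,0,0,0,0,0,0.13,0,0,0,0]

```text
t: 16.7
ee_pos: [0.4557, -0.0188, 0.2606]
ee_rot: [[-0.127, 0.992, 0.002], [0.992, 0.127, -0.001], [-0.001, 0.002, -1.0]]
wrist_force: [0.2, -0.0, 0.0]
grip_width: 1.002
finger_force: 0.0
```

```bash
cat > k.py <<'E'
from h import *
s=observe();c=cam('wrist');save(c,'w9.png');print(s['ee_pos'].round(4))
X=cloud(c);m=(np.hypot(X[...,0]-.639,X[...,1]-.0071)<.022)&(X[...,2]>.12)&(X[...,2]<.14);P=X[m].astype(np.float32)
if len(P):print('knob',np.median(P[:,2]),cv2.minEnclosingCircle(P[:,:2]*1000),m[:,-1].any(),m.sum())
m=(X[...,2]>.155)&(X[...,2]<.17)&(np.hypot(X[...,0]-.456,X[...,1]+.017)<.05)
if m.any():print('handle',np.median(X[m],0),cv2.minAreaRect(X[m][:,:2].astype(np.float32)*1000),m.sum())
hsv=cv2.cvtColor(c['image'],cv2.COLOR_RGB2HSV);H,S,V=[hsv[...,i].astype(int) for i in range(3)]
r=((H<8)|(H>172))&(S>150)&(V>70)&(np.hypot(X[...,0]-.5,X[...,1]+.012)<.09)&(X[...,2]<.03)
if r.any():print('foot',np.median(X[r],0),cv2.minAreaRect(X[r][:,:2].astype(np.float32)*1000))
E
python3 k.py
```

```text
[ 0.4557 -0.0188  0.2606]
knob 0.1262601 ((637.4671630859375, 7.4945807456970215), 19.143056869506836) False 1452
handle [ 0.45450029 -0.01597628  0.16448748] ((454.78033447265625, -17.21383285522461), (20.035181045532227, 20.495067596435547), 7.492431640625) 738
foot [ 0.49543502 -0.00794896  0.01359111] ((492.01934814453125, -11.593307495117188), (117.4052734375, 42.04207229614258), 7.1846537590026855)
```

The tool stands at its drop spot and the knob stays raised (top 0.126). Now I'll grip the knob.

>>> carry_out:
  steps: [0.05,0.007,0,0,0,0,0,0.1,0.014,0,0,0,0,0,0.15,0.021,-0.03,0,0,0,0,0.183,0.026,-0.06,0,0,0,0,0.183,0.026,-0.06,0,0,0,0,0.183,0.026,-0.09,0,0,0,0,0.183,0.026,-0.12,0,0,0,0,0.183,0.026,-0.14,0,0,0,0,0.183,0.026,-0.1525,0,0,0,0,0.183,0.026,-0.1525,0,0,0,0,0.183,0.026,-0.1525,0,0,0,0]
  force: 60

```text
t: 17.85
ee_pos: [0.6384, 0.0071, 0.1076]
ee_rot: [[-0.127, 0.992, 0.0], [0.992, 0.127, -0.0], [-0.0, 0.0, -1.0]]
wrist_force: [0.8, 0.7, 1.0]
grip_width: 1.001
finger_force: 0.0
```

>>> carry_out:
  steps: [0,0,0,0,0,0,0.3,0,0,0,0,0,0,0.5,0,0,0,0,0,0,1,0,0,0,0,0,0,1,0,0,0,0,0,0,1,0,0,0,0,0,0,1,0,0,0,0,0,0,1]

```text
t: 18.55
ee_pos: [0.6385, 0.0071, 0.1079]
ee_rot: [[-0.127, 0.992, 0.0], [0.992, 0.127, -0.0], [-0.0, 0.0, -1.0]]
wrist_force: [-1.4, -0.4, 6.3]
grip_width: 0.396
finger_force: 59.8
```

>>> carry_out:
  steps: [0,0,0.003,0,0,0,1,0,0,0.007,0,0,0,1,0,0,0.011,0,0,0,1,0,0,0.016,0,0,0,1,0,0,0.025,0,0,0,1,0,0,0.04,0,0,0,1,0,0,0.07,0,0,0,1,0,0,0.1,0,0,0,1,0,0,0.1,0,0,0,1,0,0,0.1,0,0,0,1]

```text
t: 19.55
ee_pos: [0.6391, 0.0072, 0.2096]
ee_rot: [[-0.127, 0.992, 0.004], [0.992, 0.127, -0.001], [-0.001, 0.004, -1.0]]
wrist_force: [-0.3, 0.3, -0.9]
grip_width: 0.394
finger_force: 60.9
```

```bash
cat > kh.py <<'E'
from h import *
s=observe();c=cam('wrist');save(c,'w10.png');np.savez('w10.npz',**c);X=cloud(c);e=np.array(s['ee_pos'])
hsv=cv2.cvtColor(c['image'],cv2.COLOR_RGB2HSV);H,S,V=[hsv[...,i].astype(int) for i in range(3)]
m=(np.hypot(X[...,0]-e[0],X[...,1]-e[1])<.022)&(abs(X[...,2]-e[2])<.035)&(S>60)&(V>90)
P=X[m];print(e.round(4),m.sum(),P.mean(0),np.percentile(P[:,2]-e[2],[1,50,99]).round(4))
ys,xs=np.where(m);print(xs.min(),xs.max(),ys.min(),ys.max())
E
python3 kh.py
```

```text
[0.6391 0.0072 0.2096] 6231 [0.63882882 0.01114186 0.22412531] [-0.0091  0.017   0.0186]
237 317 225 321
```

View pics/w10.png

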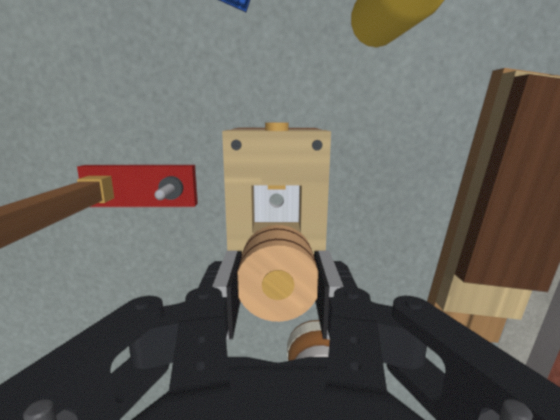

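The knob is held upright at (277,275), the pocket is empty at (277,203), and the tool stands at left. I'll carry it to the tray's empty half at (0.448, 0.262).

>>> carry_out:
  steps: [-0.02,0.03,0,0,0,-0.05,1,-0.045,0.06,0,0,0,-0.1,1,-0.075,0.1,0,0,0,-0.15,1,-0.105,0.14,0,0,0,-0.2,1,-0.135,0.18,0,0,0,-0.27,1,-0.165,0.22,0,0,0,-0.33,1,-0.185,0.247,0,0,0,-0.38,1,-0.191,0.255,-0.02,0,0,-0.38,1,-0.191,0.255,-0.05,0,0,-0.38,1,-0.191,0.255,-0.08,0,0,-0.38,1,-0.191,0.255,-0.11,0,0,-0.38,1,-0.191,0.255,-0.14,0,0,-0.38,1,-0.191,0.255,-0.155,0,0,-0.38,1,-0.191,0.255,-0.155,0,0,-0.38,1,-0.191,0.255,-0.155,0,0,-0.38,1]

```text
t: 21.1
ee_pos: [0.4469, 0.262, 0.0518]
ee_rot: [[0.25, 0.968, -0.002], [0.968, -0.25, -0.001], [-0.001, -0.002, -1.0]]
wrist_force: [0.4, 0.2, 0.9]
grip_width: 0.393
finger_force: 60.9
```

```bash
python3 - <<'E'
from h import *
s=observe();c=cam('wrist');X=cloud(c);e=np.array(s['ee_pos']);print(e,s['wrist_force'])
hsv=cv2.cvtColor(c['image'],cv2.COLOR_RGB2HSV);H,S,V=[hsv[...,i].astype(int) for i in range(3)]
bl=(H>100)&(H<125)&(S>150)&(np.hypot(X[...,0]-.496,X[...,1]-.25)<.14)
P=X[bl];print(np.percentile(P[:,2],[5,50,98]).round(4));y=np.array([.249,.9686]);x=np.array([.9686,-.249])
Q=(P[:,:2]-[.4965,.2503]);print('tray x,y range',[np.percentile(Q@a,[.5,99.5]).round(3) for a in(x,y)],'tcp in tray',(e[:2]-[.4965,.2503])@x,(e[:2]-[.4965,.2503])@y)
E
```

```text
[0.44685713 0.26202754 0.05176401] [0.42849201 0.20211448 0.87732773]
[0.0046 0.0059 0.0222]
tray x,y range [array([-0.108,  0.107]), array([-0.053,  0.055])] tcp in tray -0.051004243796229705 -0.0010017773512336204
```

>>> carry_out:
  steps: [0,0,-0.012,0,0,0,1,0,0,-0.022,0,0,0,1,0,0,-0.029,0,0,0,1,0,0,-0.033,0,0,0,1,0,0,-0.034,0,0,0,1,0,0,-0.034,0,0,0,1]

```text
t: 21.75
ee_pos: [0.4474, 0.2622, 0.0181]
ee_rot: [[0.25, 0.968, -0.0], [0.968, -0.25, -0.0], [-0.0, -0.0, -1.0]]
wrist_force: [0.1, -0.0, 0.3]
grip_width: 0.392
finger_force: 60.9
```

>>> carry_out:
  steps: [0,0,-0.0005,0,0,0,1,0,0,-0.001,0,0,0,1,0,0,-0.001,0,0,0,1]

```text
t: 22.05
ee_pos: [0.4475, 0.2623, 0.0175]
ee_rot: [[0.25, 0.968, 0.0], [0.968, -0.25, 0.0], [0.0, 0.0, -1.0]]
wrist_force: [-0.1, -0.2, -0.8]
grip_width: 0.398
finger_force: 60.9
```

>>> carry_out:
  steps: [0,0,-0.0005,0,0,0,1,0,0,-0.0008,0,0,0,1,0,0,-0.0008,0,0,0,1]

```text
t: 22.35
ee_pos: [0.4475, 0.2622, 0.0166]
ee_rot: [[0.25, 0.968, 0.0], [0.968, -0.25, 0.0], [0.0, 0.0, -1.0]]
wrist_force: [0.8, 0.4, -0.5]
grip_width: 0.397
finger_force: 60.9
```

>>> carry_out:
  steps: [0,0,-0.0004,0,0,0,1,0,0,-0.0007,0,0,0,1,0,0,-0.0007,0,0,0,1]

```text
t: 22.65
ee_pos: [0.4475, 0.2622, 0.0165]
ee_rot: [[0.25, 0.968, 0.0], [0.968, -0.25, 0.0], [0.0, 0.0, -1.0]]
wrist_force: [-0.5, -0.1, 6.7]
grip_width: 0.399
finger_force: 61.8
```

>>> carry_out:
  steps: [0,0,-0.0003,0,0,0,1,0,0,-0.0005,0,0,0,1,0,0,-0.0005,0,0,0,1]

```text
t: 22.95
ee_pos: [0.4474, 0.2621, 0.0164]
ee_rot: [[0.25, 0.968, 0.001], [0.968, -0.25, 0.0], [0.0, 0.001, -1.0]]
wrist_force: [-1.6, -1.5, 9.2]
grip_width: 0.395
finger_force: 62.1
```

The knob is seated. I'll release it and rise.

>>> carry_out:
  steps: [0,0,0.0005,0,0,0,0.5,0,0,0.0005,0,0,0,0.35,0,0,0.0005,0,0,0,0.35,0,0,0.0005,0,0,0,0.35,0,0,0.02,0,0,0,0.35,0,0,0.06,0,0,0,0.35,0,0,0.1,0,0,0,0.35,0,0,0.15,0,0,0,0.35,0,0,0.2,0,0,0,0.35,0,0,0.2,0,0,0,0.35,0,0,0.2,0,0,0,0.35,0,0,0.2,0,0,0,0.35]

```text
t: 24.15
ee_pos: [0.4462, 0.2618, 0.214]
ee_rot: [[0.25, 0.968, -0.003], [0.968, -0.25, -0.001], [-0.002, -0.003, -1.0]]
wrist_force: [0.7, 0.2, 0.4]
grip_width: 0.65
finger_force: 0.0
```

```bash
python3 - <<'E'
from h import *
s=observe();print(s['t'],s['ee_pos'].round(3))
for n in('wrist','scene'):
    c=cam(n);X=cloud(c)
    for nm,p,lo,hi in(('knob',(.448,.262),.028,.045),('knob2',(.552,.242),.028,.045),('handle',(.455,-.017),.155,.175)):
        m=(np.hypot(X[...,0]-p[0],X[...,1]-p[1])<.03)&(X[...,2]>lo)&(X[...,2]<hi)
        if m.sum()>30:
            P=X[m];k=np.linalg.lstsq(np.c_[P[:,:2]-P[:,:2].mean(0),np.ones(len(P))],P[:,2],rcond=None)[0];print(n,nm,m.sum(),np.median(P,0).round(4),'slope',k[:2].round(3))
E
```

```text
24.15 [0.446 0.262 0.214]
wrist knob 987 [0.448  0.2629 0.0336] slope [-0.003 -0.009]
wrist knob2 1047 [0.5506 0.2427 0.0336] slope [ 0.018 -0.023]
scene knob 117 [0.4529 0.2629 0.034 ] slope [-0.011 -0.02 ]
scene knob2 136 [0.5537 0.2423 0.034 ] slope [-0.046 -0.002]
scene handle 62 [ 0.4603 -0.0154  0.1642] slope [-0.163 -0.039]
```

The knob's top is at z 0.034 and level, standing in the tray, and the tool is upright. I'll hand the job in.

```bash
python3 -c "
from plant import *
print(sign_off())"
```

```text
the job is handed in; nothing more can be done
None
```

The job is handed in at about 24 s of the 72 s allowed: the knob stands upright in the blue tray's empty half, and the tool stands let go on the bench with its rod about 110 mm from the hole; sign-off gave no verdict, and of the other bench items I re-measured only the finished knob, which had not moved.

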